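# Pressing a domed cover home in a hand press

### The job

The furniture knob waiting in the hand press still has its domed cover standing a few millimetres proud: lift off the loose dust cap and stand it upright on the table, push the slide fully in under the plunger, and press the palm head down until it stops solid and the cover is fully home on its base, firmly but without slamming or denting it. Then draw the slide fully back out, with the finished knob still sitting in its nest. Leave the other things on the table where they lie.

Things in the scene. Friction and masses are not known exactly. Their poses are not given: they have to be found in the camera images.
- press: two-post bench hand press, bolted down: grey base plate 210 x 160 x 20 mm, steel posts 18 mm thick at 64 mm either side of the ram, standing to 192 mm. Origin on the table under the ram's axis; z up, x along the slide's way in (away from the operator), y across, through both posts. The base reaches from x -150 to +60 mm. Two rails, tops at 40 mm, guide the slide
- crosshead: grey bar 46 x 164 x 32 mm across the posts, carrying the ram, clamped at a height that varies (underside 108 to 120 mm above the table). Origin on the ram's axis at its underside, axes like the press. The ram's white pressing tip (20 mm wide) is on a locked threaded stem set anywhere from 24 to 36 mm below this underside; no reading gives it
- ram_top (a point): middle of the top of the black mushroom palm head (50 mm wide) on the ram, the spring plunger; about 115 mm above the crosshead's underside when up
- ram (a joint): how far the ram is pressed down, m: 0 is up, at most 0.046. A spring brings it back up: about 4 N to start it and 1.2 N more for each 10 mm. In use the ram is stopped not by its own end but by the knob under the tip, after a stroke of some 15 to 39 mm
- slide (a joint): how far the slide is pushed in along the press's x, m: 0 is fully out (loading place, as at the start), 0.080 is fully in, the nest exactly under the ram. About 2 N of friction; stays where it is left
- slide_post (a point): centre of the black ball (20 mm wide) on the slide's upright handle pin (12 mm thick, rising 34 mm from the slide's top); it moves with the slide, 100 mm nearer the operator than the nest
- nest (a point): centre of the nest on the slide's top face, 36 mm above the table; a black ring 48 mm across, 39 mm inside and 5 mm high. It lies 80 mm in front of the ram's axis when the slide is out
- knob: the knob in the nest: loose steel base disc 37 mm across and 6 mm thick with a hub that carries the domed cover. Origin under its centre, z up. A load of more than 40 N from the ram dents the cover
- cover_top (a point): crown of the gold domed cover (37 mm across) on the knob, 25 mm above the knob's underside at the start and 21 mm when the cover is home
- cover (a joint): how far the cover has gone down on the knob's hub, m: 0 as at the start, 0.004 home against the base. It is a tight fit that yields to about 8 N, then stops solid, and stays where it is pressed; the hand on the palm head so feels about 4 to 9 N from the spring, some 8 N more while the cover goes down, and then the solid stop. About 20 N on the palm head surely takes it home
- cap: loose white plastic dust cap, an upside-down cup 58 mm across and 33 mm high with a round grip on top (16 mm thick, 20 mm high), 40 g or so. Origin at the centre of its open lower rim, z up. At the start it stands on the slide over the knob and nest, touching neither
- cap_knob (a point): top of the dust cap's round grip, 53 mm above its rim
- dome1: spare gold domed cover 37 mm across and 15 mm high, lying on the table; origin under its centre; leave it
- dome2: another spare domed cover like dome1; leave it
- dome3: another spare domed cover like dome1; leave it
- dome4: another spare domed cover like dome1, beside the press; leave it
- pull: bow-shaped chrome drawer pull 114 mm long and 32 mm high, beside the press; origin under its middle, x along it; leave it
- jar: glass jar 60 mm across and 70 mm high; origin under its centre; leave it
- stapler: blue and black stapler 130 x 34 x 43 mm; origin under its middle, x along it; leave it

How it is judged:
On the way, in this order (a step that is already met when the one before it is completed fails the run):
1. the dust cap stands upright on the table (height (world z) of cap below 0.006 m and angle between cap's own z axis and vertical below 0.08 rad and contact force between cap and the fingers below 0.3 N), for 0.2 s.
2. the slide is fully in, the knob in its nest under the ram (value of joint slide above 0.077 m and horizontal distance between knob and nest below 0.004 m and angle between knob's own z axis and vertical below 0.06 rad), for 0.1 s.
3. the cover is pressed home on the knob, with the slide fully in (value of joint cover above 0.0033 m and value of joint slide above 0.077 m), for 0.1 s.
At the end, for the whole second after the job is handed in: cap upright (within 4.5 degrees) and at rest on the table; cover home within 0.7 mm; ram up within 2 mm; slide fully out within 3 mm; knob level (within 3.4 degrees), at rest in its nest, within 4 mm of the nest's centre (height (world z) of cap below 0.006 m and angle between cap's own z axis and vertical below 0.08 rad and linear speed of each of cap, knob below 0.02 m/s and value of joint cover above 0.0033 m and value of joint ram below 0.002 m and value of joint slide below 0.003 m and horizontal distance between knob and nest below 0.004 m and angle between knob's own z axis and vertical below 0.06 rad); the robot touches nothing.
It fails at once if the cover is dented (more than 40 N between ram and knob) (contact force between knob and crosshead above 40 N).
It fails at once if one of the bystanders is shoved more than 20 mm (distance of any of dome1, dome2, dome3, dome4, pull, jar, stapler from where it was at the start of the episode above 0.02 m).
It fails at once if the knob tips over (angle between knob's own z axis and vertical above 0.5 rad).
It also fails if it takes over 61 s, if anything falls off the work surface, if the arm or the gripper's body presses on something with over 40 N, if the wrist force passes 120 N, or if a joint passes its speed limit or range.

### The arm

A 6-joint arm with a two-finger parallel gripper is mounted at the origin on the work surface. World frame = base frame: x ahead of the robot, y to its left, z up, the work surface at z = 0. Lengths are in m, angles in rad, forces in N, time in s.
With the tool pointing down it reaches from about 0.3 to 0.75 m from the base axis. Payload 8.5 kg.
Tool frame: the origin (TCP) lies at the very end of the fingers, on their centre line; the grasp point (between the pads) lies 19 mm behind it (robot.grip_depth is the distance from the TCP to the grasp point, in m); z points along the fingers, y is the line along which they close (so a half turn about z gives the same grasp; the last joint's range is limited). The gripper opens to 85 mm and grips with 20 to 120 N. Pads are 22 mm wide; open, the fingers measure 114 mm over their backs; the gripper's body (76 mm by 85 mm) begins 54 mm behind the grasp point. The pads swing forward as they close: fully open they stand 13 mm farther back than shut.
Start: joints at [-1.441, 0.381, 1.297, -0, 1.464, -0.215], TCP at [0.186, -0.518, 0.231] pointing down, gripper open.
Joint ranges: [-3.11, 3.11], [-0.89, 2.33], [0.22, 2.48], [-1.42, 4.56], [0.17, 2.85], [-2.88, 2.88]. Speed limits (rad/s): [2.39, 2.39, 3.14, 3.14, 3.14, 3.14].

### API

Orientations are given as a unit quaternion [w, x, y, z].
In Python, from plant import robot gives the robot as it stands.
- The arm moves only by the tool play_rows, never from a script. Its argument "rows" is a list of rows, each a list of 7 numbers: the turn, a rotation vector about the tool's x, y, z in degrees, then the shift along the tool's x, y, z in mm, then the finger opening in mm, from 0 to 85.4. In form: [[wx, wy, wz, x, y, z, hand], ...]. A call has 1 to 5 rows; each row is the pose to reach, as a shift and turn from the pose commanded when the call began, along the tool's axes at that moment; what a row does not reach only later rows make up. A row lasts 1/8 s, in which the tool goes at most 62.5 mm and 10.7 degrees, less where a joint would pass 70% of its speed; a pose out of reach is approached as far as the arm can. A call with a gripper value outside its range is refused whole. The fingers move at their own pace and stop on an object; "newtons" is the grip in N (left out, the last holds). Time passes only in rows, so rows that repeat a pose let the fingers close. It gives the time, the measured TCP pose, the force, the opening and the grip force at its end, in the units of the state.
- robot.observe(): the state, without advancing time (a new reading comes with each control period).
- robot.snapshot(name): name is "scene" or "top" or "wrist"; returns a dict with "image" (420x560x3 uint8, blue, green, red), "depth" (420x560 float32, m along the optical axis (not along the pixel's ray), 0 where there is no reading), "vertical_fov" (degrees; the focal length in pixels is half the picture's height over the tangent of half this angle, whatever the lens; pixels are square), "cx", "cy" (the principal point, pixels), "R" (3x3) and "t" (3): a world point X has camera coordinates R X + t; the wrist camera has in their place "tool_from_camera" (4x4, takes a point from camera to tool coordinates, whose origin is the TCP and whose axes are the flange's). Camera axes: x right, y down, z forward; pixel columns grow to the right and rows downward; lengths in m; the calibration is good to about 2 mm. A picture is of the moment at which its call begins: read the wrist's pose just before it.
- robot.finish_job(): hands the job in; it is judged then, once.
The state is a dict: "time_s": time; "joints": joint angles; "dq": joint speeds; "joint_efforts": joint torques, N m; "position": TCP position; "tcp_rot": TCP orientation; "wrist_force": force on the tool from outside, world axes, zero at the start; "moment": the same for the moment, N m; "width": finger opening in m; "grip_force": force on a finger pad.
Only numpy, scipy, OpenCV 4.12 (cv2) and the standard library are available. Lean on these libraries where they do the work, as an engineer would, in place of code of your own. Each camera call takes 0.05 s, during which the arm holds its last target. There are 200 camera calls.

## Working session

There is one attempt and no reset: what is moved stays moved. The work goes in short steps, Python scripts to look and compute and a tool call to move; the robot and the scene stay as the last step left them, time stands still between calls to the robot, and variables do not carry over. Pictures are saved under pics/ and viewed, at most 10 in all, crops included, and the job is handed in when it is done.

Besides the shell and the picture viewer there is one more tool, called after "Call:" as a command line: name --pt "numbers of a row" for each row, then --argument value for the rest. play_rows: Moves the arm, as the interface text tells. Its arguments: {"type":"object","properties":{"rows":{"type":"array"},"newtons":{"type":"number"}},"required":["rows"]}

```bash
mkdir -p pics; cat > h.py <<'E'
import numpy as np, cv2
from plant import robot
def snap(n,f):
    s=robot.snapshot(n); cv2.imwrite('pics/'+f+'.png',s['image']); np.savez(f+'.npz',**{k:v for k,v in s.items() if k!='name'}); return s
def cloud(s):
    h,w=s['depth'].shape; f=h/2/np.tan(np.radians(s['vertical_fov'])/2)
    u,v=np.meshgrid(np.arange(w),np.arange(h)); d=s['depth']
    P=np.stack([(u-s['cx'])/f*d,(v-s['cy'])/f*d,d],-1)
    return (P-s['t'])@s['R']   # R^T (P-t)
E
python3 - <<'E'
from h import *
o=robot.observe(); print(o)
a=snap('scene','scene0'); b=snap('top','top0')
cv2.imwrite('pics/both0.png',np.vstack([a['image'],b['image']])[:, :] if 0 else cv2.resize(np.hstack([a['image'],b['image']]),(800,300)))
for s in (a,b): print(s['vertical_fov'],s['cx'],s['cy'],s['R'].round(3).tolist(),s['t'])
E
```

```text
{'time_s': 0.0, 'joints': array([-1.44129694e+00,  3.81177956e-01,  1.29825800e+00,  1.74554885e-05,
        1.46361946e+00, -2.15268958e-01]), 'dq': array([ 5.68648436e-04, -5.45607848e-04,  8.03846747e-05, -8.55159822e-04,
        9.88279631e-04,  4.80719214e-05]), 'joint_efforts': array([-3.36984458e-04, -4.48461270e+01, -2.31278318e+01, -2.11920146e-04,
        4.80349670e-03,  3.48969472e-06]), 'position': array([ 0.18586703, -0.5173254 ,  0.23072241]), 'tcp_rot': array([-7.30338600e-04,  9.85178504e-01,  1.71530697e-01,  4.00245949e-05]), 'wrist_force': array([-0.07019908, -0.80351186,  0.03760501]), 'moment': array([-0.02606834,  0.05652108, -0.01328086]), 'grip_force': 0.0, 'width': 0.0854552186848214}
48.64436280846073 276.554816141224 208.8287072258584 [[0.315, 0.949, 0.005], [0.527, -0.171, -0.832], [-0.789, 0.264, -0.554]] [-0.19451358 -0.19392081  1.68244791]
46.52226828234123 279.08846613313324 204.25826880955034 [[0.007, -1.0, -0.015], [-0.993, -0.005, -0.117], [0.117, 0.016, -0.993]] [0.01723691 0.61620414 1.42438892]
```

View pics/top0.png

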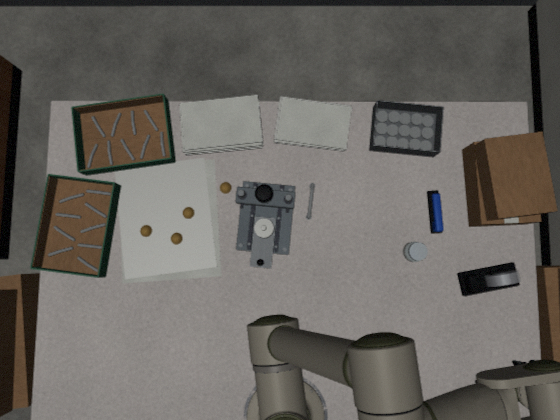

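View pics/scene0.png

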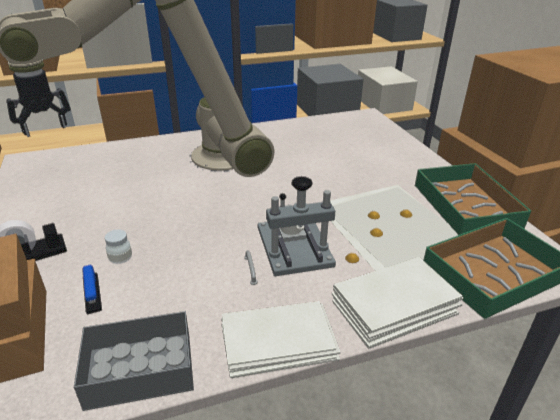

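The top view shows the palm head at about (264,193), the cap grip at (263,228) and the handle ball at (260,262). dome4 is at (225,187), the pull at (310,200), and the table is clear to the right of the press.

```bash
python3 - <<'E'
from h import *
s=dict(np.load('top0.npz')); W=cloud(s); im=s['image'].astype(int)
print(s['vertical_fov'],s['cx'])
def blob(x0,x1,y0,y1,zlo,zhi,cond=None,n=''):
    w=W[y0:y1,x0:x1].reshape(-1,3); g=im[y0:y1,x0:x1].reshape(-1,3)
    m=(w[:,2]>zlo)&(w[:,2]<zhi)
    if cond is not None: m&=cond(g)
    p=w[m]
    if len(p): print(n,len(p),p.mean(0).round(4),'mid',((p.min(0)+p.max(0))/2).round(4),p.min(0).round(4),p.max(0).round(4))
blob(245,285,175,212,.19,.3,n='palm')
blob(240,290,212,248,.08,.1,n='grip')
blob(240,290,212,248,.062,.078,n='captop')
blob(245,275,250,275,.055,.09,n='ball')
blob(230,300,175,215,.13,.165,n='crosshead')
blob(230,300,175,215,.165,.2,n='posttops')
blob(300,320,175,225,.01,.06,n='pull')
blob(215,235,178,197,.005,.03,n='dome4')
blob(225,305,175,275,.012,.026,n='baseplate')
blob(225,305,175,275,.034,.046,n='rails')
print(W[350,300],W[150,300],W[240,340])
np.set_printoptions(linewidth=250,suppress=True)
print((W[222:268:2,252:276:2,2]*1000).round())
img=s['image'][165:285,205:335]; cv2.imwrite('pics/crop0.png',cv2.resize(img,None,fx=6,fy=5,interpolation=cv2.INTER_CUBIC)[:600,:800])
E
```

```text
46.52226828234123 279.08846613313324
palm 275 [0.6216 0.0573 0.2309] mid [0.6228 0.0577 0.2299] [0.5991 0.0341 0.2211] [0.6465 0.0812 0.2388]
grip 25 [0.5429 0.0644 0.0886] mid [0.5426 0.0645 0.0872] [0.5355 0.0573 0.0823] [0.5498 0.0717 0.0922]
captop 267 [0.5426 0.0642 0.069 ] mid [0.5427 0.0642 0.0698] [0.5162 0.0376 0.0621] [0.5691 0.0908 0.0776]
ball 40 [0.4437 0.0735 0.0826] mid [0.4442 0.0738 0.0822] [0.4357 0.0651 0.0758] [0.4528 0.0826 0.0885]
crosshead 727 [0.6178 0.0561 0.1493] mid [0.6168 0.0573 0.1474] [ 0.5822 -0.0245  0.1306] [0.6514 0.1391 0.1641]
posttops 83 [0.6215 0.0596 0.1885] mid [0.6223 0.0579 0.1812] [ 0.6083 -0.0132  0.1661] [0.6364 0.129  0.1962]
pull 127 [ 0.63   -0.0739  0.0277] mid [ 0.6373 -0.0737  0.0233] [ 0.5771 -0.0843  0.0102] [ 0.6976 -0.063   0.0364]
dome4 105 [0.6706 0.1863 0.0106] mid [0.672  0.188  0.0132] [0.6443 0.1607 0.0051] [0.6997 0.2152 0.0213]
baseplate 1432 [0.568  0.063  0.0195] mid [0.579  0.0805 0.019 ] [ 0.4684 -0.0266  0.012 ] [0.6895 0.1876 0.026 ]
rails 922 [0.5174 0.0671 0.0384] mid [0.5535 0.0624 0.04  ] [0.4268 0.0097 0.034 ]
[... 623 characters left out ...]
31. 34. 31. 35. 37. 37. 37. 42. 26.]
 [28. 39. 34. 35. 32. 38. 36. 38. 32. 32. 42. 23.]
 [38. 33. 34. 31. 31. 35. 39. 31. 31. 43. 37. 21.]
 [36. 37. 28. 36. 35. 38. 34. 35. 31. 37. 38. 40.]
 [36. 41. 33. 39. 37. 30. 34. 36. 32. 37. 30. 43.]
 [38. 34. 36. 32. 35. 35. 29. 41. 37. 42. 37. 40.]
 [36. 33. 34. 37. 32. 33. 36. 33. 36. 33. 36. 21.]
 [38. 43. 39. 36. 38. 38. 37. 40. 33. 38. 33. -2.]
 [32. 37. 36. 37. 34. 41. 33. 31. 33. 36. 35.  2.]
 [30. 32. 36. 41. 39. 36. 32. 36. 29. 34. 37. -1.]
 [32. 35. 41. 79. 86. 76. 35. 34. 38. 33. 28.  5.]
 [32. 31. 39. 83. 84. 89. 36. 36. 34. 40.  6. -6.]
 [37. 36. 33. 84. 87. 83. 32. 38. 39. 38.  4.  1.]
 [37. 36. 39. 35. 33. 34. 38. 37. 37. 35.  4. -3.]]
```

View pics/crop0.png

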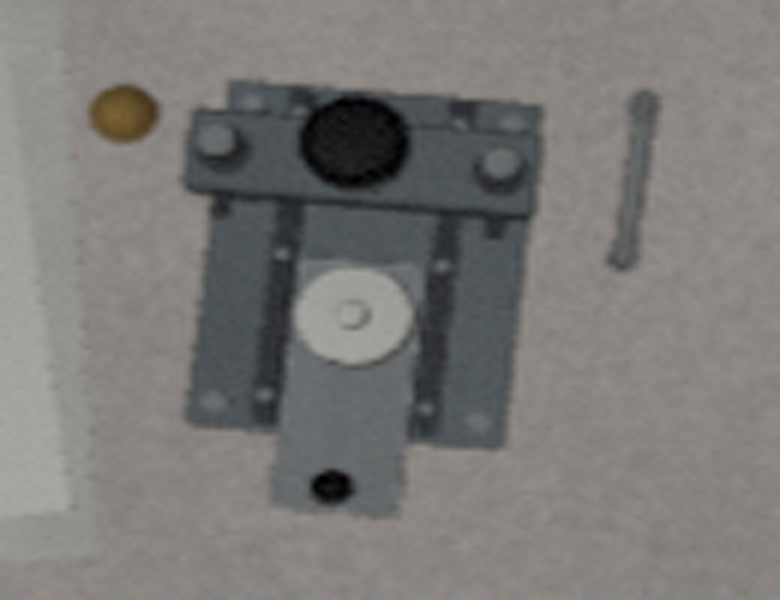

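```bash
cat >> h.py <<'E'
from scipy.spatial.transform import Rotation as Ro
def pose():
    o=robot.observe(); q=o['tcp_rot']; return o,np.array(o['position']),Ro.from_quat([q[1],q[2],q[3],q[0]])
def rel(target,yaw=None,tilt=0.):
    """target TCP world m, yaw deg of tool x; prints turn (deg) and shift (mm) in tool axes"""
    o,p,r=pose(); d=r.inv().apply(np.array(target)-p)*1000
    w=np.zeros(3)
    if yaw is not None:
        w=np.degrees((r.inv()*Ro.from_euler('z',yaw,degrees=True)*Ro.from_euler('y',tilt,degrees=True)*Ro.from_euler('x',180,degrees=True)).as_rotvec())
    print('t',round(o['time_s'],2),'p',p.round(4),'yaw x',r.as_matrix()[:,0].round(3),'z',r.as_matrix()[:,2].round(3),'turn',w.round(2),'shift',d.round(1),'F',np.round(o['wrist_force'],1),'w',round(o['width'],4),'g',round(o['grip_force'],1))
ram=np.array([.6220,.0575]); ball=np.array([.4440,.0737])
E
python3 - <<'E'
from h import *
s=robot.snapshot('wrist'); print(s['tool_from_camera'].round(3))
c=np.array([.5427,.0642]); u=(ram-ball)/np.linalg.norm(ram-ball); print(u,np.degrees(np.arctan2(u[1],u[0])))
rel([.530,.064,.17],-5.2)
W=cloud(dict(np.load('top0.npz')))
for n,(a,b) in dict(jar=(415,252),stap=(435,212),st2=(488,279)).items(): print(n,W[b,a].round(3))
E
```

```text
[[ 0.001 -0.957 -0.289  0.075]
 [ 1.     0.001  0.     0.001]
 [ 0.    -0.289  0.957 -0.142]
 [ 0.     0.     0.     1.   ]]
[ 0.99588403 -0.09063664] -5.200233363141257
t 0.15 p [ 0.1859 -0.5174  0.2309] yaw x [0.941 0.338 0.   ] z [-0.     0.001 -1.   ] turn [-0.06  0.   24.96] shift [ 520.4 -430.8   61.4] F [ 0.7  0.4 -0.6] w 0.0856 g 0.0
jar [ 0.476 -0.372  0.066]
stap [ 0.595 -0.441  0.04 ]
st2 [ 0.401 -0.577  0.07 ]
```

Call:
play_rows --pt "0 0 -10 30 -31 0 85" --pt "0 0 -20 60 -62 0 85" --pt "0 0 -30 90 -93 0 85" --pt "0 0 -40 120 -124 0 85" --pt "0 0 -50 149 -155 0 85"

```text
time_s: 0.78
position: [0.2741, -0.32, 0.2312]
tcp_rot: [-0.0, 0.819, 0.574, 0.0]
wrist_force: [0.3, -0.5, 0.2]
width: 0.0849
grip_force: 0.0
```

```bash
python3 -c "
from h import *
rel([.45,.07,.23],174.8)"
```

```text
t 0.78 p [ 0.2741 -0.32    0.2312] yaw x [0.341 0.94  0.   ] z [-0.  0. -1.] turn [ 1.0000e-02 -2.0000e-02 -1.0472e+02] shift [426.6  32.5   1.3] F [ 0.3 -0.5  0.2] w 0.0849 g 0.0
```

Call:
play_rows --pt "0 0 -10.4 43 3 0 70" --pt "0 0 -20.8 86 6 0 70" --pt "0 0 -31.2 128 10 0 70" --pt "0 0 -41.6 171 13 0 70" --pt "0 0 -52 213 16 0 60"

```text
time_s: 1.4
position: [0.3627, -0.1257, 0.2313]
tcp_rot: [-0.0, 0.484, 0.875, 0.0]
wrist_force: [0.2, 0.2, 0.7]
width: 0.0598
grip_force: 0.0
```

Call:
play_rows --pt "0 0 -10.5 24 36 0 60" --pt "0 0 -21 48 71 0 60" --pt "0 0 -31.5 72 107 0 60" --pt "0 0 -42 96 143 0 60" --pt "0 0 -52.7 119 178 0 60"

```text
time_s: 2.02
position: [0.4515, 0.0693, 0.2312]
tcp_rot: [-0.0, 0.045, 0.999, -0.0]
wrist_force: [0.5, -0.4, -0.5]
width: 0.0599
grip_force: 0.0
```

```bash
python3 -c "
from h import *
rel([.5427,.0645,.12],174.8)
o,p,r=pose()
s=snap('wrist','w1'); print(robot.observe()['joints'].round(3))
T=s['tool_from_camera']; d=s['depth']; f=210/np.tan(np.radians(s['vertical_fov'])/2)
u,v=np.meshgrid(np.arange(560),np.arange(420)); P=np.stack([(u-s['cx'])/f*d,(v-s['cy'])/f*d,d],-1)
W=r.apply((P@T[:3,:3].T+T[:3,3]).reshape(-1,3)).reshape(P.shape)+p
np.save('W1.npy',W)
for n,lo,hi in [('captop',.062,.074),('high',.078,.1)]:
    m=(W[...,2]>lo)&(W[...,2]<hi)&(d>0)&(abs(W[...,1]-.065)<.035)
    print(n,m.sum()); 
    nn,l,st,c=cv2.connectedComponentsWithStats(m.astype(np.uint8))
    for i in range(1,nn):
        if st[i,4]>40: q=W[l==i]; print(st[i],q.mean(0).round(4),((q.min(0)+q.max(0))/2).round(4),(np.ptp(q,axis=0)).round(4))
"
```

```text
t 2.02 p [0.4515 0.0693 0.2312] yaw x [-0.996  0.09   0.   ] z [-0. -0. -1.] turn [-0.   -0.01  0.02] shift [-91.3   3.5 111.2] F [ 0.5 -0.4 -0.5] w 0.0599 g 0.0
[-0.102  0.22   1.536  0.002  1.386 -1.592]
captop 2160
[ 262  261   58   55 2159] [0.5422 0.0656 0.0677] [0.545  0.0652 0.068 ] [0.0567 0.0562 0.0119]
high 784
[281 182  23  22 361] [0.4448 0.0747 0.0821] [0.4458 0.0748 0.0819] [0.0187 0.0189 0.0077]
[283 289  17  20 271] [0.5433 0.0654 0.0863] [0.545  0.0654 0.0837] [0.0158 0.0153 0.011 ]
[281 368  21  10 152] [0.6176 0.059  0.0968] [0.6191 0.0585 0.0959] [0.0098 0.0194 0.0077]
```

View pics/w1.png

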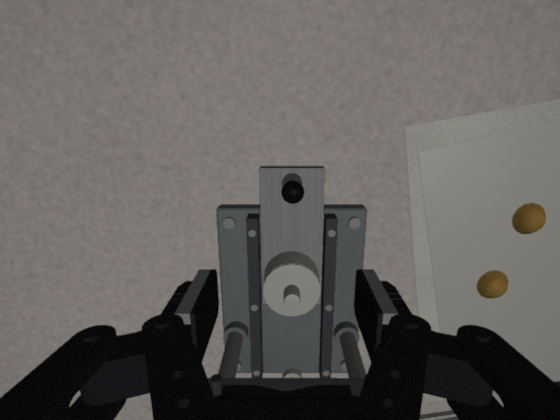

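The wrist view is well aligned: ball at (292,191), grip at (291,297). Both cameras agree within about 1 mm.

Call:
play_rows --pt "0 0 0 -46 2 30 60" --pt "0 0 0 -92 4 70 50" --pt "0 0 0 -92 4 110 45" --pt "0 0 0 -92 4 145 45" --pt "0 0 0 -92 4 159 45"

```text
time_s: 2.7
position: [0.5423, 0.0629, 0.0705]
tcp_rot: [-0.002, 0.048, 0.999, 0.0]
wrist_force: [-0.9, 0.3, 0.5]
width: 0.0452
grip_force: 0.0
```

Call:
play_rows --pt "0 0 0 0 0 0 20" --pt "0 0 0 0 0 0 8" --pt "0 0 0 0 0 0 8" --pt "0 0 0 0 0 0 8" --pt "0 0 0 0 0 0 8" --newtons 25

```text
time_s: 3.32
position: [0.5438, 0.0631, 0.0733]
tcp_rot: [0.001, 0.048, 0.999, 0.0]
wrist_force: [0.1, 1.3, 5.8]
width: 0.0144
grip_force: 25.0
```

Call:
play_rows --pt "0 0 0 0 0 -10 8" --pt "0 0 0 0 0 -30 8" --pt "0 0 0 0 0 -55 8" --pt "0 0 0 0 0 -80 8" --pt "0 0 0 0 0 -95 8"

```text
time_s: 3.95
position: [0.5432, 0.0626, 0.169]
tcp_rot: [0.001, 0.048, 0.999, -0.0]
wrist_force: [-0.8, -0.1, -0.8]
width: 0.0147
grip_force: 24.5
```

```bash
python3 -c "
from h import *
rel([.43,-.12,.168],174.8)
s=snap('wrist','w2')
"
```

```text
t 3.95 p [0.5432 0.0626 0.169 ] yaw x [-0.995  0.097 -0.001] z [ 0.001 -0.001 -1.   ] turn [-0.03  0.08 -0.35] shift [  95.  -192.7    1. ] F [-0.8 -0.1 -0.8] w 0.0147 g 24.5
```

View pics/w2.png

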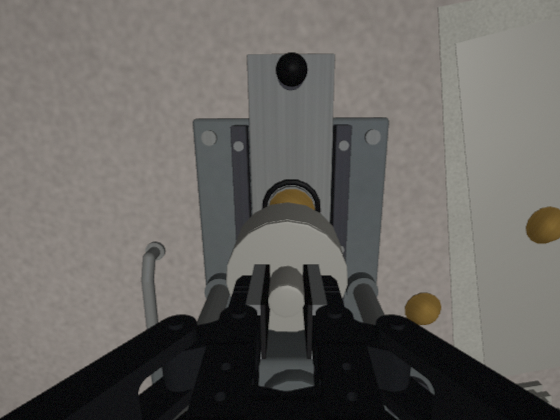

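The cap is held upright at (287,265), and the gold knob is still in its nest at (291,195). I'll carry the cap to open table on the right.

Call:
play_rows --pt "0 0 0 15 -30 0 8" --pt "0 0 0 38 -75 0 8" --pt "0 0 0 61 -122 0 8" --pt "0 0 0 84 -168 0 8" --pt "0 0 0 95 -193 0 8"

```text
time_s: 4.62
position: [0.4284, -0.1216, 0.1674]
tcp_rot: [-0.0, 0.049, 0.999, -0.0]
wrist_force: [0.5, 0.1, -1.0]
width: 0.0147
grip_force: 24.6
```

Call:
play_rows --pt "0 0 0 0 0 30 8" --pt "0 0 0 0 0 70 8" --pt "0 0 0 0 0 105 8" --pt "0 0 0 0 0 122 8" --pt "0 0 0 0 0 127 8"

```text
time_s: 5.25
position: [0.4294, -0.1199, 0.0396]
tcp_rot: [-0.001, 0.048, 0.999, 0.0]
wrist_force: [-0.2, -0.3, -0.3]
width: 0.0147
grip_force: 24.6
```

Call:
play_rows --pt "0 0 0 0 0 1 8" --pt "0 0 0 0 0 2 8" --pt "0 0 0 0 0 3 8" --pt "0 0 0 0 0 3 8"

```text
time_s: 5.75
position: [0.43, -0.1201, 0.0376]
tcp_rot: [0.0, 0.048, 0.999, -0.0]
wrist_force: [0.1, 0.7, -0.1]
width: 0.0145
grip_force: 24.6
```

Call:
play_rows --pt "0 0 0 0 0 1 8" --pt "0 0 0 0 0 2 8" --pt "0 0 0 0 0 2 8"

```text
time_s: 6.12
position: [0.4302, -0.1196, 0.0367]
tcp_rot: [0.001, 0.048, 0.999, 0.0]
wrist_force: [-3.0, 5.0, 21.6]
width: 0.0146
grip_force: 26.6
```

Call:
play_rows --pt "0 0 0 0 0 -1 8" --pt "0 0 0 0 0 -1 30" --pt "0 0 0 0 0 -1 45" --pt "0 0 0 0 0 -1 45" --pt "0 0 0 0 0 -1 45"

```text
time_s: 6.75
position: [0.4299, -0.1201, 0.0362]
tcp_rot: [-0.0, 0.048, 0.999, 0.0]
wrist_force: [-0.3, 0.4, -0.6]
width: 0.045
grip_force: 0.0
```

Call:
play_rows --pt "0 0 0 0 0 -15 45" --pt "0 0 0 0 0 -50 45" --pt "0 0 0 0 0 -90 45" --pt "0 0 0 0 0 -110 45" --pt "0 0 0 0 0 -110 45"

```text
time_s: 7.38
position: [0.4304, -0.1203, 0.1472]
tcp_rot: [0.001, 0.048, 0.999, -0.001]
wrist_force: [0.3, 0.7, -0.3]
width: 0.0451
grip_force: 0.0
```

```bash
python3 -c "
from h import *
rel([.4445,.0742,.147],174.8)
s=snap('wrist','w3')
t=snap('top','top1'); W=cloud(t); d=W[...,2]
for lo,hi in ((.022,.042),(.046,.06)):
    m=(d>lo)&(d<hi)&(abs(W[...,0]-.43)<.05)&(abs(W[...,1]+.12)<.05); q=W[m]; print(m.sum(),q.mean(0),np.ptp(q,axis=0))
"
```

```text
t 7.38 p [ 0.4304 -0.1203  0.1472] yaw x [-0.995  0.097 -0.003] z [ 0.002 -0.001 -1.   ] turn [-0.07  0.15 -0.34] shift [  4.7 194.9  -0. ] F [ 0.3  0.7 -0.3] w 0.0451 g 0.0<string>:7: RuntimeWarning: Mean of empty slice.
  ret = um.true_divide(
Traceback (most recent call last):
ValueError: zero-size array to reduction operation maximum which has no identity
```

View pics/w3.png

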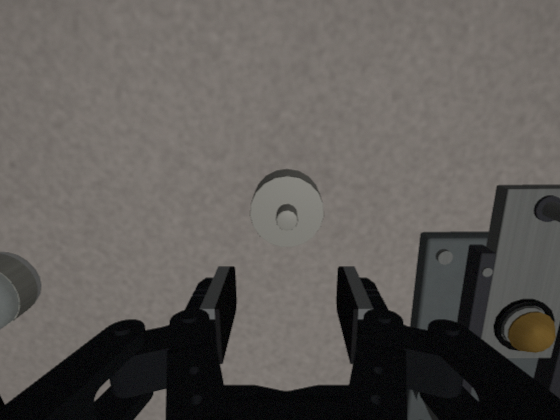

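The cap stands upright and free at (287,210). Next is the slide handle.

Call:
play_rows --pt "0 0 0 1 40 0 45" --pt "0 0 0 2 90 0 45" --pt "0 0 0 4 140 0 45" --pt "0 0 0 5 180 0 45" --pt "0 0 0 5 195 0 45"

```text
time_s: 8.1
position: [0.4431, 0.0762, 0.1452]
tcp_rot: [-0.001, 0.047, 0.999, 0.0]
wrist_force: [0.4, -0.2, -0.7]
width: 0.0448
grip_force: 0.0
```

Call:
play_rows --pt "0 0 0 0 0 20 45" --pt "0 0 0 0 0 50 45" --pt "0 0 0 0 0 75 45" --pt "0 0 0 0 0 90 45" --pt "0 0 0 0 0 90 45"

```text
time_s: 8.72
position: [0.4431, 0.074, 0.055]
tcp_rot: [-0.002, 0.049, 0.999, 0.0]
wrist_force: [-0.1, -0.2, -0.8]
width: 0.0446
grip_force: 0.0
```

Call:
play_rows --pt "0 0 0 0 0 0 30" --pt "0 0 0 0 0 0 20" --pt "0 0 0 0 0 0 10" --pt "0 0 0 0 0 0 10" --pt "0 0 0 0 0 0 10" --newtons 25

```text
time_s: 9.35
position: [0.4442, 0.0754, 0.057]
tcp_rot: [0.001, 0.049, 0.999, 0.001]
wrist_force: [0.6, 6.5, -0.9]
width: 0.0181
grip_force: 24.4
```

```bash
python3 -c "
from h import *
rel([.4445,.0742,.057],174.8)
u=np.array([.99588,-.0906]); rel([.4445+.08*u[0],.0742+.08*u[1],.057])
"
```

```text
t 9.35 p [0.4442 0.0754 0.057 ] yaw x [-0.995  0.097 -0.002] z [ 0.002  0.002 -1.   ] turn [ 0.1   0.1  -0.37] shift [-0.4 -1.2 -0. ] F [ 0.6  6.5 -0.9] w 0.0181 g 24.4
t 9.35 p [0.4442 0.0754 0.057 ] yaw x [-0.995  0.097 -0.002] z [ 0.002  0.002 -1.   ] turn [0. 0. 0.] shift [-80.4  -0.7   0.1] F [ 0.6  6.5 -0.9] w 0.0181 g 24.4
```

Call:
play_rows --pt "0 0 0 -4 1 0 10" --pt "0 0 0 -14 1 0 10" --pt "0 0 0 -26 1 0 10" --pt "0 0 0 -38 1 0 10" --pt "0 0 0 -46 1 0 10" --newtons 35

```text
time_s: 9.98
position: [0.4905, 0.0712, 0.0569]
tcp_rot: [0.001, 0.048, 0.999, 0.0]
wrist_force: [-1.6, 2.5, 7.3]
width: 0.0176
grip_force: 34.2
```

Call:
play_rows --pt "0 0 0 -10 0 0 10" --pt "0 0 0 -20 0 0 10" --pt "0 0 0 -28 0 0 10" --pt "0 0 0 -33 0 0 10" --pt "0 0 0 -36 0 0 10"

```text
time_s: 10.6
position: [0.524, 0.0682, 0.0568]
tcp_rot: [-0.002, 0.048, 0.999, 0.0]
wrist_force: [-17.2, 4.4, 16.8]
width: 0.0174
grip_force: 35.0
```

```bash
python3 -c "
from h import *
rel([.4442+.08*.99588,.0754-.08*.0906,.057],174.8)
"
```

```text
t 10.6 p [0.524  0.0682 0.0568] yaw x [-0.995  0.096  0.004] z [-0.004  0.001 -1.   ] turn [ 0.03 -0.24 -0.33] shift [ 0.1 -0.1 -0.2] F [-17.2   4.4  16.8] w 0.0174 g 35.0
```

Call:
play_rows --pt "0 0 0 1.5 0 0 10" --pt "0 0 0 1.5 0 0 30" --pt "0 0 0 1.5 0 0 45" --pt "0 0 0 1.5 0 0 45" --pt "0 0 0 1.5 0 -10 45"

```text
time_s: 11.22
position: [0.5237, 0.0677, 0.0662]
tcp_rot: [-0.001, 0.048, 0.999, 0.0]
wrist_force: [0.3, -1.3, 0.1]
width: 0.0453
grip_force: 0.0
```

Call:
play_rows --pt "0 0 0 3 0 -30 45" --pt "0 0 0 8 0 -80 45" --pt "0 0 0 12 0 -130 30" --pt "0 0 0 12 0 -180 10" --pt "0 0 0 12 0 -195 0"

```text
time_s: 11.85
position: [0.5126, 0.0689, 0.2654]
tcp_rot: [0.003, 0.048, 0.999, -0.0]
wrist_force: [-0.9, -0.4, -0.2]
width: -0.0001
grip_force: 0.0
```

```bash
python3 -c "
from h import *
rel([.6225,.058,.242],174.8)
o,p,r=pose()
s=snap('wrist','w4')
T=s['tool_from_camera']; d=s['depth']; f=210/np.tan(np.radians(s['vertical_fov'])/2)
u,v=np.meshgrid(np.arange(560),np.arange(420)); P=np.stack([(u-s['cx'])/f*d,(v-s['cy'])/f*d,d],-1)
W=r.apply((P@T[:3,:3].T+T[:3,3]).reshape(-1,3)).reshape(P.shape)+p
for n,lo,hi in [('ball',.078,.092),('palm',.215,.245)]:
    m=(W[...,2]>lo)&(W[...,2]<hi)&(d>0)&(abs(W[...,1]-.065)<.035)
    nn,l,st,c=cv2.connectedComponentsWithStats(m.astype(np.uint8))
    for i in range(1,nn):
        if st[i,4]>40: q=W[l==i]; print(n,st[i],q.mean(0).round(4),((q.min(0)+q.max(0))/2).round(4),(np.ptp(q,axis=0)).round(4))
"
```

```text
t 11.85 p [0.5126 0.0689 0.2654] yaw x [-0.995  0.097 -0.006] z [ 0.006 -0.001 -1.   ] turn [-0.    0.36 -0.34] shift [-110.2   -0.2   24.1] F [-0.9 -0.4 -0.2] w -0.0001 g 0.0
ball [276 193  20  19 281] [0.5241 0.0675 0.0822] [0.5245 0.0672 0.0821] [0.0178 0.0187 0.0081]
palm [278 372  16  19 245] [0.6026 0.0597 0.2263] [0.603  0.0594 0.2231] [0.007  0.0094 0.0154]
```

View pics/w4.png

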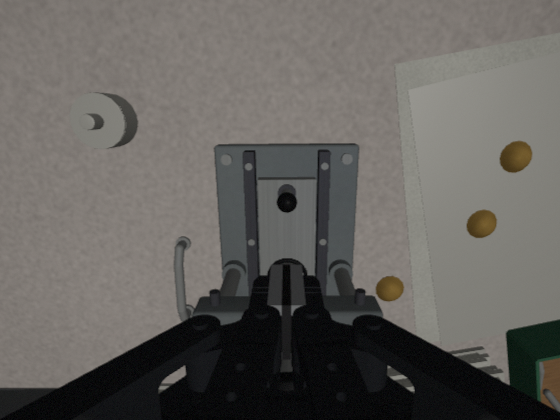

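The slide is in: the ball moved 80 mm and the cap is undisturbed at (100,120). Now I'll go above the palm head.

Call:
play_rows --pt "0 0 0 -30 0 0 0" --pt "0 0 0 -70 0 0 0" --pt "0 0 0 -100 0 0 0" --pt "0 0 0 -111 0 8 0" --pt "0 0 0 -111 0 20 0"

```text
time_s: 12.52
position: [0.6223, 0.0582, 0.2402]
tcp_rot: [-0.0, 0.048, 0.999, 0.0]
wrist_force: [-1.0, 1.0, -0.2]
width: -0.0001
grip_force: 0.0
```

Call:
play_rows --pt "0 0 0 0 0 4 0" --pt "0 0 0 0 0 8 0" --pt "0 0 0 0 0 12 0" --pt "0 0 0 0 0 16 0" --pt "0 0 0 0 0 18 0"

```text
time_s: 13.15
position: [0.6223, 0.0583, 0.2235]
tcp_rot: [-0.0, 0.048, 0.999, 0.0]
wrist_force: [-3.8, 1.4, 5.4]
width: -0.0
grip_force: 2.6
```

Call:
play_rows --pt "0 0 0 0 0 1.5 0" --pt "0 0 0 0 0 3 0" --pt "0 0 0 0 0 4.5 0" --pt "0 0 0 0 0 5 0"

```text
time_s: 13.65
position: [0.6224, 0.0583, 0.2186]
tcp_rot: [-0.0, 0.048, 0.999, 0.0]
wrist_force: [-3.8, 0.8, 5.9]
width: 0.0001
grip_force: 2.9
```

Call:
play_rows --pt "0 0 0 0 0 1 0" --pt "0 0 0 0 0 2 0" --pt "0 0 0 0 0 3 0" --pt "0 0 0 0 0 3 0"

```text
time_s: 14.15
position: [0.6224, 0.0583, 0.2157]
tcp_rot: [0.0, 0.048, 0.999, 0.0]
wrist_force: [-4.2, 0.5, 5.3]
width: 0.0002
grip_force: 3.0
```

Call:
play_rows --pt "0 0 0 0 0 1 0" --pt "0 0 0 0 0 2 0" --pt "0 0 0 0 0 3 0" --pt "0 0 0 0 0 3 0"

```text
time_s: 14.65
position: [0.6224, 0.0583, 0.2127]
tcp_rot: [0.0, 0.048, 0.999, 0.0]
wrist_force: [-4.4, 0.1, 6.2]
width: 0.0002
grip_force: 3.2
```

Call:
play_rows --pt "0 0 0 0 0 1 0" --pt "0 0 0 0 0 2 0" --pt "0 0 0 0 0 3 0" --pt "0 0 0 0 0 3 0"

```text
time_s: 15.15
position: [0.6224, 0.0583, 0.2098]
tcp_rot: [0.0, 0.048, 0.999, 0.0]
wrist_force: [-4.1, 0.5, 6.5]
width: 0.0002
grip_force: 3.4
```

Call:
play_rows --pt "0 0 0 0 0 1 0" --pt "0 0 0 0 0 2 0" --pt "0 0 0 0 0 3 0" --pt "0 0 0 0 0 3 0"

```text
time_s: 15.65
position: [0.6224, 0.0583, 0.2068]
tcp_rot: [0.0, 0.048, 0.999, 0.0]
wrist_force: [-5.5, 0.9, 6.8]
width: 0.0002
grip_force: 3.6
```

Call:
play_rows --pt "0 0 0 0 0 1 0" --pt "0 0 0 0 0 2 0" --pt "0 0 0 0 0 3 0" --pt "0 0 0 0 0 3 0"

```text
time_s: 16.15
position: [0.6224, 0.0583, 0.2039]
tcp_rot: [0.0, 0.048, 0.999, 0.0]
wrist_force: [-5.7, 0.2, 6.7]
width: 0.0004
grip_force: 3.7
```

Call:
play_rows --pt "0 0 0 0 0 1 0" --pt "0 0 0 0 0 2 0" --pt "0 0 0 0 0 3 0" --pt "0 0 0 0 0 3 0"

```text
time_s: 16.65
position: [0.6224, 0.0583, 0.2011]
tcp_rot: [0.0, 0.048, 0.999, 0.0]
wrist_force: [-5.4, 1.1, 7.9]
width: -0.0003
grip_force: 4.0
```

Call:
play_rows --pt "0 0 0 0 0 1 0" --pt "0 0 0 0 0 2 0" --pt "0 0 0 0 0 2 0"

```text
time_s: 17.02
position: [0.6224, 0.0583, 0.2002]
tcp_rot: [0.001, 0.048, 0.999, -0.0]
wrist_force: [-7.7, 1.0, 13.5]
width: -0.0003
grip_force: 7.2
```

Call:
play_rows --pt "0 0 0 0 0 1 0" --pt "0 0 0 0 0 2 0" --pt "0 0 0 0 0 2 0"

```text
time_s: 17.4
position: [0.6224, 0.0583, 0.1984]
tcp_rot: [0.001, 0.048, 0.999, -0.0]
wrist_force: [-7.5, 0.6, 14.7]
width: 0.0001
grip_force: 7.6
```

Call:
play_rows --pt "0 0 0 0 0 0.7 0" --pt "0 0 0 0 0 1.2 0" --pt "0 0 0 0 0 1.2 0"

```text
time_s: 17.77
position: [0.6224, 0.0583, 0.1972]
tcp_rot: [0.001, 0.048, 0.999, -0.0]
wrist_force: [-8.1, 1.0, 15.4]
width: -0.0004
grip_force: 7.8
```

Call:
play_rows --pt "0 0 0 0 0 0.4 0" --pt "0 0 0 0 0 0.8 0" --pt "0 0 0 0 0 0.8 0"

```text
time_s: 18.15
position: [0.6224, 0.0583, 0.1966]
tcp_rot: [0.001, 0.048, 0.999, -0.0]
wrist_force: [-7.5, 0.6, 16.4]
width: 0.0
grip_force: 8.2
```

Call:
play_rows --pt "0 0 0 0 0 0.4 0" --pt "0 0 0 0 0 0.8 0" --pt "0 0 0 0 0 0.8 0"

```text
time_s: 18.52
position: [0.6224, 0.0583, 0.1964]
tcp_rot: [0.001, 0.048, 0.999, -0.0]
wrist_force: [-8.8, 0.3, 19.2]
width: 0.0001
grip_force: 10.1
```

Call:
play_rows --pt "0 0 0 0 0 0.4 0" --pt "0 0 0 0 0 0.7 0" --pt "0 0 0 0 0 0.7 0"

```text
time_s: 18.9
position: [0.6224, 0.0583, 0.1963]
tcp_rot: [0.002, 0.048, 0.999, -0.0]
wrist_force: [-10.5, 1.9, 23.7]
width: -0.0007
grip_force: 11.7
```

Solid stop at 24 N, after about 4 mm of travel at the press-fit force. Retracting.

Call:
play_rows --pt "0 0 0 0 0 -6 0" --pt "0 0 0 0 0 -16 0" --pt "0 0 0 0 0 -30 0" --pt "0 0 0 0 0 -50 0" --pt "0 0 0 0 0 -72 0"

```text
time_s: 19.52
position: [0.6228, 0.0581, 0.265]
tcp_rot: [-0.0, 0.048, 0.999, -0.0]
wrist_force: [-0.0, 0.1, 0.3]
width: -0.0001
grip_force: 0.0
```

Call:
play_rows --pt "0 0 0 20 0 0 0" --pt "0 0 0 50 0 0 10" --pt "0 0 0 85 0 0 30" --pt "0 0 0 99 0 0 45" --pt "0 0 0 99 0 0 45"

```text
time_s: 20.15
position: [0.5242, 0.0677, 0.2651]
tcp_rot: [0.0, 0.048, 0.999, -0.0]
wrist_force: [-0.1, 0.2, -0.0]
width: 0.0447
grip_force: 0.0
```

```bash
python3 -c "
from h import *
rel([.5243,.0676,.057],174.8)
"
```

```text
t 20.15 p [0.5242 0.0677 0.2651] yaw x [-0.995  0.097 -0.001] z [ 0.001 -0.    -1.   ] turn [-0.    0.06 -0.34] shift [ 1.000e-01 -1.000e-01  2.081e+02] F [-0.1  0.2 -0. ] w 0.0447 g 0.0
```

Call:
play_rows --pt "0 0 0 0 0 45 45" --pt "0 0 0 0 0 100 45" --pt "0 0 0 0 0 150 45" --pt "0 0 0 0 0 190 45" --pt "0 0 0 0 0 208 45"

```text
time_s: 20.78
position: [0.5244, 0.0675, 0.054]
tcp_rot: [-0.001, 0.049, 0.999, 0.0]
wrist_force: [0.1, 0.2, 0.6]
width: 0.0449
grip_force: 0.0
```

Call:
play_rows --pt "0 0 0 0 0 0 30" --pt "0 0 0 0 0 0 20" --pt "0 0 0 0 0 0 10" --pt "0 0 0 0 0 0 10" --pt "0 0 0 0 0 0 10"

```text
time_s: 21.4
position: [0.5246, 0.0681, 0.0574]
tcp_rot: [0.001, 0.048, 0.999, 0.0]
wrist_force: [1.7, 4.8, -2.5]
width: 0.0175
grip_force: 34.3
```

Call:
play_rows --pt "0 0 0 4 0 0 10" --pt "0 0 0 13 0 0 10" --pt "0 0 0 24 0 0 10" --pt "0 0 0 35 0 0 10" --pt "0 0 0 43 0 0 10"

```text
time_s: 22.02
position: [0.4812, 0.0721, 0.0574]
tcp_rot: [0.001, 0.048, 0.999, 0.0]
wrist_force: [3.2, 4.7, 1.9]
width: 0.0172
grip_force: 34.6
```

Call:
play_rows --pt "0 0 0 9 0 0 10" --pt "0 0 0 19 0 0 10" --pt "0 0 0 28 0 0 10" --pt "0 0 0 34 0 0 10" --pt "0 0 0 38 0 0 10"

```text
time_s: 22.65
position: [0.4453, 0.0753, 0.0575]
tcp_rot: [0.003, 0.049, 0.999, -0.0]
wrist_force: [16.8, 3.4, -8.3]
width: 0.0175
grip_force: 34.3
```

Call:
play_rows --pt "0 0 0 -0.8 0.3 0 10" --pt "0 0 0 -0.8 0.3 0 30" --pt "0 0 0 -0.8 0.3 0 45" --pt "0 0 0 -0.8 0.3 0 45" --pt "0 0 0 -0.8 0.3 -10 45"

```text
time_s: 23.28
position: [0.4437, 0.0758, 0.0667]
tcp_rot: [-0.001, 0.048, 0.999, -0.0]
wrist_force: [-0.1, 0.4, 0.5]
width: 0.0451
grip_force: 0.0
```

Call:
play_rows --pt "0 0 0 0 0 -30 45" --pt "0 0 0 0 0 -80 45" --pt "0 0 0 0 0 -130 45" --pt "0 0 0 0 0 -165 45" --pt "0 0 0 0 0 -165 45"

```text
time_s: 23.9
position: [0.4449, 0.0758, 0.2346]
tcp_rot: [0.003, 0.048, 0.999, -0.0]
wrist_force: [0.3, -0.3, -0.3]
width: 0.0451
grip_force: 0.0
```

```bash
python3 -c "
from h import *
rel([.45,.07,.23],174.8)
o,p,r=pose()
s=snap('wrist','w5')
T=s['tool_from_camera']; d=s['depth']; f=210/np.tan(np.radians(s['vertical_fov'])/2)
u,v=np.meshgrid(np.arange(560),np.arange(420)); P=np.stack([(u-s['cx'])/f*d,(v-s['cy'])/f*d,d],-1)
W=r.apply((P@T[:3,:3].T+T[:3,3]).reshape(-1,3)).reshape(P.shape)+p
g=s['image'].astype(int); gold=(g[...,2]-g[...,0]>40)
m=gold&(abs(W[...,0]-.543)<.04)&(abs(W[...,1]-.065)<.04); q=W[m]; print('cover',m.sum(),q.mean(0).round(4),((q.min(0)+q.max(0))/2).round(4),np.ptp(q,axis=0).round(4),np.percentile(q[:,2],[80,90,95,99]).round(4))
m=(W[...,2]>.078)&(W[...,2]<.092)&(abs(W[...,0]-.445)<.02)&(abs(W[...,1]-.074)<.02); q=W[m]; print('ball',q.mean(0).round(4),((q.min(0)+q.max(0))/2).round(4))
t=snap('top','top2'); W=cloud(t)[175:212,245:285].reshape(-1,3); q=W[(W[:,2]>.19)&(W[:,2]<.3)]; print('palm',q.mean(0))
"
```

```text
t 23.9 p [0.4449 0.0758 0.2346] yaw x [-0.995  0.096 -0.006] z [ 0.006 -0.001 -1.   ] turn [-0.    0.33 -0.33] shift [-5.6 -5.3  4.6] F [ 0.3 -0.3 -0.3] w 0.0451 g 0.0
cover 804 [0.5414 0.0669 0.0506] [0.5455 0.0666 0.0463] [0.0359 0.0348 0.0222] [0.0544 0.0552 0.0558 0.0565]
ball [0.4446 0.0749 0.0821] [0.4451 0.075  0.082 ]
palm [0.62155478 0.05729862 0.23110704]
```

View pics/w5.png

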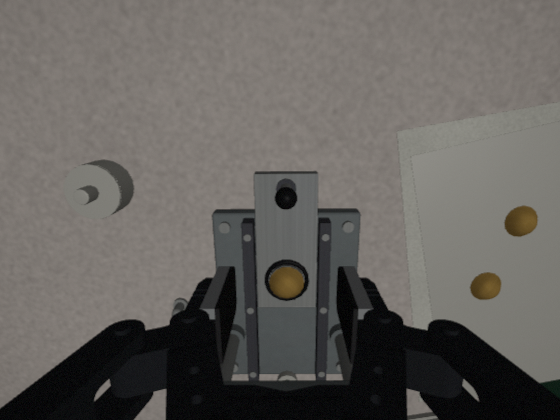

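The slide is out, with the ball at (286,197) back at its starting position. The knob sits in its nest at (287,282) with its crown at about 57 mm, so the cover is home. The palm head is back up and the cap is standing at (92,190).

```bash
python3 -c "
from plant import robot
print(robot.finish_job())"
```

```text
the job is handed in; nothing more can be done
None
```

I handed the job in at about 24 s of the 61 s allowed. The cap stands on the table, the cover was pressed home to a solid stop at about 24 N, and the slide is back out with the knob in its nest; the hand-in returned no verdict.

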